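# Clamp the boot scraper to the bench

### The job

Stand the yellow boot scraper flat on the bench with its tongue in the red clamp, so that the middle of the orange pad is above the black dot. Turn the clamp's knob clockwise until the pad just touches the tongue, then give it one further quarter turn, no more, so the scraper is held without straining the plastic. Leave everything else where it is.

Things in the scene. Friction and masses are not known exactly. Their poses are not given: they have to be found in the camera images.
- scraper_grip (a point): Loose yellow boot scraper, 0.3 to 0.5 kg. Foot plate 150 (x) by 120 (y) by 12 mm, with an upright blade in its middle, 100 mm long (x), 8 mm thick (y: pinch here), top 76 mm above the bench. Green bristle rows along x at y = +-48 mm, 14 mm wide, tops 24 mm above the bench. This point: middle of the blade, 52 mm above the scraper's underside; x points to the tongue, z up.
- scraper_dot (a point): Black dot, 24 mm across, on the top of the scraper's tongue: 110 mm along +x from scraper_grip and 12 mm above the scraper's underside. The tongue is 44 mm wide, 12 mm thick, level with the foot plate below, and ends 28 mm beyond the dot. Same axes as scraper_grip.
- clamp: Red C-shaped clamp fixed to the bench. Origin on the bench straight below the pad; z up. Column 44 (x) by 40 (y) mm at y = -68 mm; foot 100 by 50 by 6 mm below it, reaching y = -43 mm; arm 44 mm wide from the column to y = +22 mm, 62 to 84 mm above the bench. The throat opens to +y: the tongue goes in along -y, on the bench under the pad, short of the foot.
- knob_grip (a point): Point to grip the black clamp knob: on its upright turning axis, above the pad, 110 mm above the bench. The knob is an upright bar 44 mm long (x), 14 mm thick (y; pinch here), from 91 to 125 mm above the bench, with a white line along its top, on a 46 mm disc. It stays at this height as it turns. x and y turn with the knob.
- knob (a joint): Angle of the knob, rad: 0 at the start, grows clockwise seen from above, stops at 7. Each full turn lowers the spindle with the pad by 24 mm. Friction of about 0.15 N m holds it where it is left.
- pad_face (a point): Centre of the underside of the orange pad (24 mm across) under the clamp's arm. Starts 17 to 23 mm above the bench, different every time, so the knob angle at which it touches differs too. Moves down as the knob turns, until it touches.
- pad (a joint): How far the sprung pad has been pushed back up its spindle, m: 0 until it touches, then 6 mm for each quarter turn of the knob (24 mm per turn), up to 13 mm. Starts to give at 2.5 N, then 2 N per mm.
- cup_mid (a point): Blue ceramic cup, 76 mm across, 85 mm high, bystander; point half-way up.
- stop_mid (a point): Wooden spool-shaped door stop, 64 mm across, 70 mm high, on a fixed wooden turntable disc (200 mm across, 18 mm high) that does not turn; bystander; point half-way up.
- tentpeg_mid (a point): Aluminium tent peg 170 mm long, 6 mm thick, lying flat; bystander; its middle, x along it.
- waxtin_mid (a point): Green tin of boot wax, 72 mm across, 32 mm high; bystander; point half-way up.
- brush_mid (a point): Wooden boot brush 150 by 46 mm, 40 mm high; bystander; point half-way up, x along it.
Mind the look-alikes: they are no part of the job. There is more than one size of the clamp; the job needs the middle-sized.

How it is judged:
By the outcome, as a careful person would: the job done as asked, in the order asked, and still so for the second after the job is handed in, with the robot touching nothing.
It also fails if it takes over 67 s, if anything falls off the work surface, if the arm or the gripper's body presses on something with over 40 N, if the wrist force passes 120 N, or if a joint passes its speed limit or range.

### The arm

A 6-joint arm with a two-finger parallel gripper is mounted at the origin on the work surface. World frame = base frame: x ahead of the robot, y to its left, z up, the work surface at z = 0. Lengths are in m, angles in rad, forces in N, time in s.
With the tool pointing down it reaches from about 0.375 to 0.75 m from the base axis. Payload 9 kg.
Tool frame: the origin (TCP) lies midway between the tips of the shut fingers; the grasp point (between the pads) lies 19 mm behind it; z points along the fingers, y is the line along which they close (so a half turn about z gives the same grasp; the last joint's range is limited). The gripper opens to 85 mm and grips with 20 to 120 N. Pads are 22 mm wide; open, the fingers measure 114 mm over their backs; the gripper's body (76 mm by 85 mm) begins 54 mm behind the grasp point. The pads swing forward as they close: fully open they stand 13 mm farther back than shut.
Start: joints at [1.027, 0.104, 0.097, 1.564, 0, 1.353], TCP at [0.192, 0.568, 0.231] pointing down, gripper open.
Joint ranges: [-2.99, 2.99], [-0.84, 1.86], [-1.1, 1.16], [-1.84, 2.11], [-1.51, 1.56], [-3.14, 3.14]. Speed limits (rad/s): [2.22, 2.22, 2.57, 3.14, 3.14, 3.14].

### API

Orientations are given as a unit quaternion [w, x, y, z].
In Python, from plant import ctrl gives the robot as it stands. The module is installed in compiled form; this text tells all that it offers.
- The arm moves only by the tool jog_arm, never from a script. Its argument "plan" is a list that holds one entry, the list of rows, each a list of 7 numbers: the shift along the tool's x, y, z in cm, then the turn, a rotation vector about the tool's x, y, z in degrees, then the closure, from 0 (fully open) to 1 (shut). A call has 1 to 5 rows; each row shifts and turns the commanded pose from where the row before left it, along the tool's axes as they then stand; what a row does not reach is not made up. A row lasts 1/8 s, in which the tool goes at most 62.5 mm and 10.7 degrees, less where a joint would pass 70% of its speed; a pose out of reach is approached as far as the arm can. A call is refused whole if a number of a shift passes 6.25 or a number of a turn 10.7, either way. A call with a gripper value outside its range is refused whole. The fingers move at their own pace and stop on an object; the grip force is fixed at half the most. Time passes only in rows, so rows that do not move let the fingers close. It gives the time, the measured TCP pose, the force, the opening and the grip force at its end, in the units of the state.
- ctrl.read_state(): the state, without advancing time (a new reading comes with each control period).
- ctrl.get_image(name): name is "scene" or "top"; returns the picture (400x640x3 uint8, blue, green, red); there is no depth.
- ctrl.camera_model(name): a dict with "vertical_fov" (degrees; the focal length in pixels is half the picture's height over the tangent of half this angle, whatever the lens; pixels are square), "cx", "cy" (the principal point, pixels), "dist" ([k1, k2, p1, p2, k3] as OpenCV has them; the pictures are not rectified), "R" (3x3) and "t" (3): a world point X has camera coordinates R X + t. Camera axes: x right, y down, z forward; pixel columns grow to the right and rows downward; lengths in m; the calibration is good to about 2 mm. A picture is of the moment at which its call begins. camera_model takes no time and is no camera call.
- ctrl.sign_off(): hands the job in; it is judged then, once.
The state is a dict: "time_s": time; "joints": joint angles; "joint_velocities": joint speeds; "tau": joint torques, N m; "ee_pos": TCP position; "tool_rot": TCP orientation; "force": force on the tool from outside, world axes, zero at the start; "torque": the same for the moment, N m; "width": finger opening in m; "finger_force": force on a finger pad.
Only numpy, scipy, OpenCV 4.12 (cv2) and the standard library are available. Lean on these libraries where they do the work, as an engineer would, in place of code of your own. Each camera call takes 0.05 s, during which the arm holds its last target. There are 200 camera calls.

## Working session

There is one attempt and no reset: what is moved stays moved. The work goes in short steps, Python scripts to look and compute and a tool call to move; the robot and the scene stay as the last step left them, time stands still between calls to the robot, and variables do not carry over. Pictures are saved under pics/ and viewed, at most 10 in all, crops included, and the job is handed in when it is done.

Besides the shell and the picture viewer there is one more tool, called after "Emit:" in YAML: its name, and indented under it one key for each argument. jog_arm: Moves the arm, as the interface text tells. Its arguments: {"type":"object","properties":{"plan":{"type":"array","items":{"type":"array","items":{"type":"array","items":{"type":"number"}}}}},"required":["plan"]}

```bash
mkdir -p pics; cat > h.py <<'E'
import numpy as np, cv2
from plant import ctrl
def cam(n):
    m=ctrl.camera_model(n); f=200/np.tan(np.radians(m["vertical_fov"])/2)
    return np.array([[f,0,m["cx"]],[0,f,m["cy"]],[0,0,1]]),np.array(m["dist"],float),np.array(m["R"]),np.array(m["t"])
def px2w(n,uv,z):
    K,d,R,t=cam(n); p=cv2.undistortPoints(np.array(uv,float).reshape(-1,1,2),K,d).reshape(-1,2)
    r=np.c_[p,np.ones(len(p))]@R; c=-R.T@t
    z=np.broadcast_to(z,len(p)); return c+r*((z-c[2])/r[:,2])[:,None]
def w2px(n,X):
    K,d,R,t=cam(n); return cv2.projectPoints(np.array(X,float).reshape(-1,1,3),cv2.Rodrigues(R)[0],t,K,d)[0].reshape(-1,2)
def tri(uv1,uv2):
    P=[];q=[]
    for n,uv in(("scene",uv1),("top",uv2)):
        K,d,R,t=cam(n);P.append(np.c_[R,t]);q.append(cv2.undistortPoints(np.array(uv,float).reshape(-1,1,2),K,d).reshape(-1,2).T)
    X=cv2.triangulatePoints(P[0],P[1],q[0],q[1]); return (X[:3]/X[3]).T
def crop(n,name,x0,y0,x1,y1,s):
    im=ctrl.get_image(n)[y0:y1,x0:x1]; cv2.imwrite("pics/"+name,cv2.resize(im,None,fx=s,fy=s,interpolation=cv2.INTER_CUBIC))
E
python3 - <<'E'
from h import *
for n in("scene","top"):
    cv2.imwrite(f"pics/{n}0.png",ctrl.get_image(n)); K,d,R,t=cam(n); print(n,K[0,0],d,-R.T@t,R[2])
s=ctrl.read_state();print({k:np.round(v,3) for k,v in s.items()})
E
```

```text
scene 404.61664218682563 [0.01686488 0.         0.         0.         0.        ] [1.18153009 0.20601867 0.79815158] [-0.68478475 -0.28459784 -0.67087549]
top 489.35038910944405 [-0.01119271  0.          0.          0.          0.        ] [ 0.36034003 -0.0843267   1.71337737] [ 0.05372481  0.01277078 -0.99847411]
{'time_s': np.float64(0.1), 'joints': array([1.027, 0.105, 0.097, 1.564, 0.   , 1.353]), 'joint_velocities': array([ 0.002, -0.002,  0.001, -0.001, -0.001,  0.   ]), 'tau': array([ 6.0000e-03, -5.5820e+01,  5.0472e+01,  1.3000e-02, -0.0000e+00,
       -0.0000e+00]), 'ee_pos': array([0.192, 0.568, 0.231]), 'tool_rot': array([-0.   ,  0.162,  0.987, -0.001]), 'force': array([ 0.301,  0.484, -0.365]), 'torque': array([ 0.015,  0.017, -0.008]), 'finger_force': np.float64(0.0), 'width': np.float64(0.085)}
```

View pics/scene0.png

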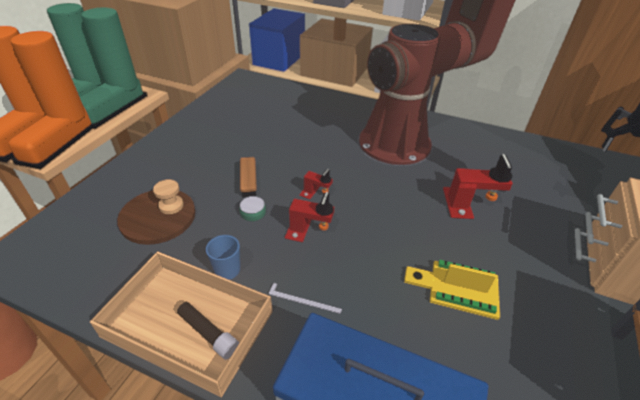

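View pics/top0.png

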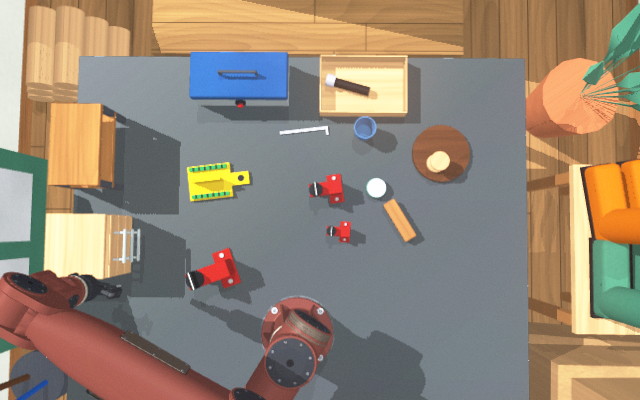

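The middle-sized clamp is at about (325,188) in top and (312,212) in scene. The scraper is at (210,182) in top and (465,285) in scene, with its tongue pointing at the clamp. Next I'll look closer at both.

```bash
python3 - <<'E'
from h import *
a=ctrl.get_image("scene");b=ctrl.get_image("top")
r=lambda i,s:cv2.resize(i,None,fx=s,fy=s,interpolation=cv2.INTER_CUBIC)
c=r(a[185:245,275:345],5.7); s=r(a[255:320,400:505],5.7)[:, :400]
s=r(a[255:320,400:505],3.8)
o=np.zeros((342,800,3),np.uint8); o[:342,:399]=c[:342,:399]; o[:247,400:799]=s[:247,:399]
cv2.imwrite("pics/s1.png",o)
t=np.zeros((400,800,3),np.uint8); c=r(b[165:215,300:350],8); s=r(b[155:210,180:260],5)
t[:400,:400]=c; t[:275,400:800]=s
cv2.imwrite("pics/t1.png",t)
E
```

```text
(no output)
```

View pics/s1.png

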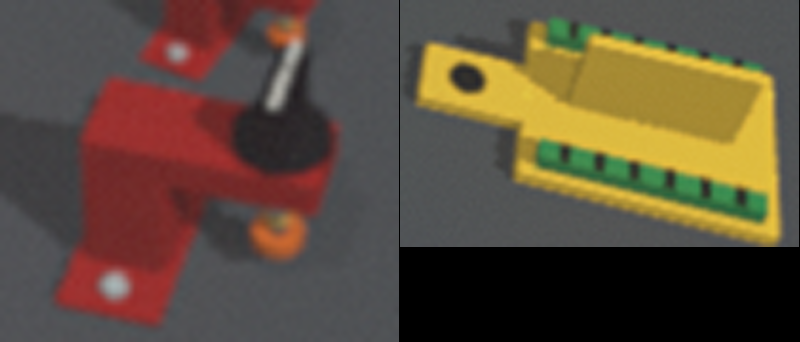

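View pics/t1.png

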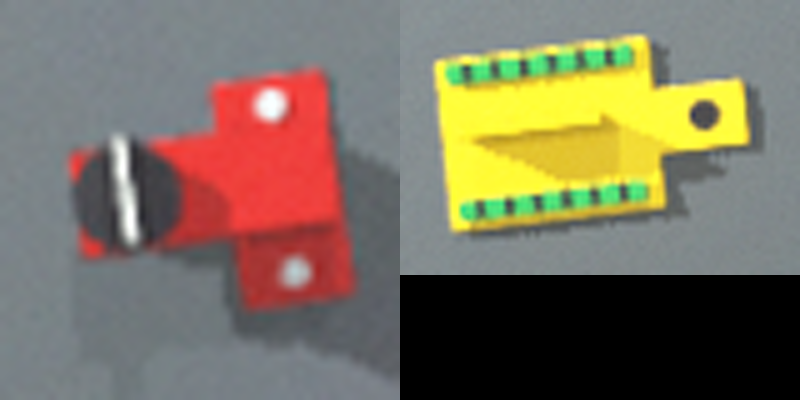

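The crops give these pixels:
- **Top crop, clamp:** screws at (270,105) and (295,272), white line from (118,137) to (133,240).
- **Top crop, scraper:** dot at (704,114), plate corners (436,60), (648,38), (665,208) and (452,232).
- **Scene crop:** dot at (467,77), screw at (115,286), white line from (298,50) to (275,105), pad at about (278,235).

```bash
python3 - <<'E'
from h import *
np.set_printoptions(precision=4,suppress=True)
C=lambda p:(np.array(p,float)+.5)/8-.5+[300,165]
S=lambda p:(np.array(p,float)-[400,0]+.5)/5-.5+[180,155]
c=lambda p:(np.array(p,float)+.5)/5.7-.5+[275,185]
s=lambda p:(np.array(p,float)-[400,0]+.5)/3.8-.5+[400,255]
scr=px2w("top",C([[270,105],[295,272]]),.008); print("screws",scr,"scene",px2w("scene",c([[115,286]]),.008))
print("foot",px2w("top",C([[325,68],[355,292],[245,308]]),.006))
arm=px2w("top",C([[68,152],[85,258]]),.084); print("arm end",arm,arm.mean(0))
l=px2w("top",C([[118,137],[133,240]]),.125); print("line top",l,l.mean(0),np.degrees(np.arctan2(*(l[0]-l[1])[[1,0]])))
l2=px2w("scene",c([[298,50],[275,105]]),.125); print("line scene",l2,l2.mean(0))
print("tri line",tri(c([[286,78]]),C([[125.5,188]])))
x=scr[0]-scr[1]; x/=np.linalg.norm(x); y=np.array([-x[1],x[0],0])
print("clamp O", scr.mean(0)+.068*y, "yaw",np.degrees(np.arctan2(x[1],x[0])))
print("dot top",px2w("top",S([[704,114]]),.012),"scene",px2w("scene",s([[467,77]]),.012), tri(s([[467,77]]),S([[704,114]])))
q=px2w("top",S([[436,60],[648,38],[665,208],[452,232]]),.012); print("plate",q,q.mean(0))
for a,b in((0,1),(3,2)): d=q[b]-q[a]; print(np.linalg.norm(d),np.degrees(np.arctan2(d[1],d[0])))
for a,b in((3,0),(2,1)): d=q[b]-q[a]; print(np.linalg.norm(d),np.degrees(np.arctan2(d[1],d[0])))
d=px2w("top",S([[704,114]]),.012)[0]-q.mean(0);print(d,np.degrees(np.arctan2(d[1],d[0])))
E
```

```text
screws [[ 0.5379 -0.1213  0.008 ]
 [ 0.4648 -0.1327  0.008 ]] scene [[ 0.5377 -0.1217  0.008 ]]
foot [[ 0.5546 -0.1453  0.006 ]
 [ 0.4564 -0.159   0.006 ]
 [ 0.449  -0.1111  0.006 ]]
arm end [[ 0.5096 -0.0354  0.084 ]
 [ 0.4653 -0.043   0.084 ]] [ 0.4874 -0.0392  0.084 ]
line top [[ 0.5121 -0.057   0.125 ]
 [ 0.4701 -0.0635  0.125 ]] [ 0.4911 -0.0602  0.125 ] 8.80278468185789
line scene [[ 0.474  -0.0614  0.125 ]
 [ 0.5108 -0.0567  0.125 ]] [ 0.4924 -0.0591  0.125 ]
tri line [[ 0.4914 -0.06    0.1233]]
clamp O [ 0.4908 -0.0598  0.008 ] yaw 8.904030910678129
dot top [[0.5359 0.2038 0.012 ]] scene [[0.5351 0.2031 0.012 ]] [[0.5358 0.2033 0.013 ]]
plate [[0.5725 0.3931 0.012 ]
 [0.5891 0.2441 0.012 ]
 [0.4697 0.2299 0.012 ]
 [0.4517 0.379  0.012 ]] [0.5207 0.3116 0.012 ]
0.14992644041215292 -83.63499921860507
0.15016251473727815 -83.08407972767901
0.12164647308516659 6.6700482957778044
0.12020410250017474 6.7829279720489595
[ 0.0151 -0.1078  0.    ] -81.99968479065666
```

```bash
cat >> h.py <<'E'
from scipy.spatial.transform import Rotation as Ro
def go(p,yaw,n):
    """rows (cm, deg) from the measured pose to TCP p, tool down with its y axis at yaw deg"""
    s=ctrl.read_state(); w=s["tool_rot"]; R=Ro.from_quat([w[1],w[2],w[3],w[0]])
    y=np.radians(yaw); T=Ro.from_matrix(np.c_[[np.sin(y),-np.cos(y),0],[np.cos(y),np.sin(y),0],[0,0,-1]].astype(float))
    rv=(R.inv()*T).as_rotvec(); d=(np.array(p)-s["ee_pos"])/n
    out=[np.r_[(R*Ro.from_rotvec(rv*k/n)).inv().apply(d)*100,np.degrees(rv)/n] for k in range(n)]
    cy=np.degrees(np.arctan2(*R.as_matrix()[[1,0],1]))
    print("t",round(s["time_s"],2),"pos",np.round(s["ee_pos"],4),"yaw",round(cy,2),"F",np.round(s["force"],1),"w",round(s["width"],4),"q6",round(s["joints"][5],2))
    for r in out: print([float(v) for v in np.round(r,2)])
E
python3 -c "
from h import *
go([.5214,.312,.12],6.9,8)"
```

```text
Traceback (most recent call last):
  File "h.py", line 23, in go
    y=np.radians(yaw); T=Ro.from_matrix(np.c_[[np.sin(y),-np.cos(y),0],[np.cos(y),np.sin(y),0],[0,0,-1]].astype(float))
                         ~~~~~~~~~~~~~~^^^^^^^^^^^^^^^^^^^^^^^^^^^^^^^^^^^^^^^^^^^^^^^^^^^^^^^^^^^^^^^^^^^^^^^^^^^^^^^^
  File "scipy/spatial/transform/_rotation.pyx", line 1143, in scipy.spatial.transform._rotation.Rotation.from_matrix
ValueError: Non-positive determinant (left-handed or null coordinate frame) in rotation matrix 0: [[ 0.12013684  0.99275734  0.        ]
 [-0.99275734  0.12013684  0.        ]
 [ 0.          0.         -1.        ]].
```

```bash
sed -i 's/\[np.sin(y),-np.cos(y),0\]/[-np.sin(y),np.cos(y),0]/' h.py
python3 -c "
from h import *
go([.5214,.312,.12],6.9,8)"
```

```text
t 0.2 pos [0.192  0.5683 0.2308] yaw 71.33 F [-0.9 -0.3  0.7] w 0.0858 q6 1.35
[-4.93, -1.72, 1.39, -0.01, 0.0, 8.05]
[-5.12, -1.01, 1.39, -0.01, 0.0, 8.05]
[-5.21, -0.28, 1.39, -0.01, 0.0, 8.05]
[-5.2, 0.45, 1.39, -0.01, 0.0, 8.05]
[-5.08, 1.17, 1.39, -0.01, 0.0, 8.05]
[-4.87, 1.88, 1.39, -0.01, 0.0, 8.05]
[-4.56, 2.54, 1.39, -0.01, 0.0, 8.05]
[-4.16, 3.15, 1.39, -0.01, 0.0, 8.05]
```

A wooden box with handles stands next to the straight line, so I'll go -y first and then +x.

```bash
python3 -c "
from h import *
go([.22,.36,.23],39.1,4)"
```

```text
t 0.2 pos [0.192  0.5683 0.2308] yaw 71.33 F [-0.9 -0.3  0.7] w 0.0858 q6 1.35
[-2.33, -4.71, 0.02, -0.01, 0.0, 8.06]
[-2.97, -4.34, 0.02, -0.01, 0.0, 8.06]
[-3.55, -3.88, 0.02, -0.01, 0.0, 8.06]
[-4.05, -3.34, 0.02, -0.01, 0.0, 8.06]
```

Emit:
jog_arm:
  plan:
    - [[-2.33,-4.71,0,0,0,8.06,0],[-2.97,-4.34,0,0,0,8.06,0],[-3.55,-3.88,0,0,0,8.06,0],[-4.05,-3.34,0,0,0,8.06,0]]

```text
time_s: 0.7
ee_pos: [0.2199, 0.3586, 0.2311]
tool_rot: [0.0, 0.432, 0.902, 0.0]
force: [1.4, -1.1, 1.1]
width: 0.0856
finger_force: 0.0
```

```bash
python3 -c "
from h import *
go([.5214,.312,.115],6.9,5)"
```

```text
t 0.7 pos [0.2199 0.3586 0.2311] yaw 38.86 F [ 1.4 -1.1  1.1] w 0.0856 q6 1.6
[-4.51, 4.11, 2.32, 0.0, 0.0, 6.39]
[-4.02, 4.59, 2.32, 0.0, 0.0, 6.39]
[-3.49, 5.01, 2.32, 0.0, 0.0, 6.39]
[-2.91, 5.36, 2.32, 0.0, 0.0, 6.39]
[-2.29, 5.65, 2.32, 0.0, 0.0, 6.39]
```

Emit:
jog_arm:
  plan:
    - [[-4.4,4.0,1.5,0,0,6.4,0.2],[-3.9,4.5,1.5,0,0,6.4,0.2],[-3.4,4.9,1.5,0,0,6.4,0.2],[-2.85,5.25,1.5,0,0,6.4,0.2],[-2.25,5.5,1.5,0,0,6.4,0.2]]

```text
time_s: 1.32
ee_pos: [0.5165, 0.3153, 0.1557]
tool_rot: [-0.0, 0.664, 0.748, 0.0]
force: [0.6, 0.7, 1.2]
width: 0.0684
finger_force: 0.0
```

```bash
python3 -c "
from h import *
go([.5214,.312,.035],6.9,3)"
```

```text
t 1.32 pos [0.5165 0.3153 0.1557] yaw 6.87 F [0.6 0.7 1.2] w 0.0684 q6 1.78
[-0.13, 0.15, 4.02, 0.0, -0.0, -0.01]
[-0.13, 0.15, 4.02, 0.0, -0.0, -0.01]
[-0.13, 0.15, 4.02, 0.0, -0.0, -0.01]
```

Emit:
jog_arm:
  plan:
    - [[-0.13,0.15,3.2,0,0,0,0.25],[-0.13,0.15,3.2,0,0,0,0.25],[-0.13,0.15,3.2,0,0,0,0.25]]

```text
time_s: 1.7
ee_pos: [0.5195, 0.3124, 0.0589]
tool_rot: [-0.0, 0.662, 0.749, -0.0]
force: [-0.3, -0.2, -0.6]
width: 0.0641
finger_force: 0.0
```

```bash
python3 -c "
from h import *
print(np.degrees(ctrl.read_state()['joints']).round(1))
go([.5214,.312,.035],6.9,2)
i=ctrl.get_image('scene')[240:330,390:520]; j=ctrl.get_image('top')[140:220,170:270]
r=lambda i,s:cv2.resize(i,None,fx=s,fy=s,interpolation=cv2.INTER_CUBIC)
a=r(i,3);b=r(j,4);o=np.zeros((320,790,3),np.uint8);o[:270,:390]=a;o[:,390:]=b;cv2.imwrite('pics/g1.png',o)"
```

```text
[ 18.7   9.4  -8.7  71.9   0.  101.6]
t 1.7 pos [0.5195 0.3124 0.0589] yaw 7.08 F [-0.3 -0.2 -0.6] w 0.0641 q6 1.77
[-0.03, 0.09, 1.2, -0.01, 0.0, 0.09]
[-0.03, 0.09, 1.2, -0.01, 0.0, 0.09]
```

View pics/g1.png

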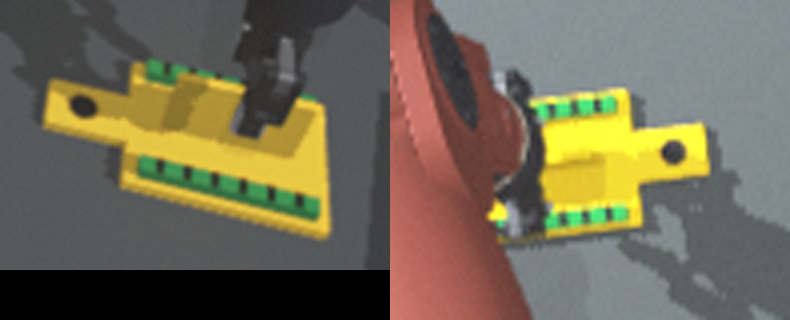

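The scene view shows the finger beside the blade near its middle at (250,120), and the pose agrees with the measurement. I'll go down and close.

Emit:
jog_arm:
  plan:
    - [[-0.03,0.09,1.2,0,0,0,0.25],[-0.03,0.09,1.2,0,0,0,0.4],[0,0,0,0,0,0,1],[0,0,0,0,0,0,1],[0,0,0,0,0,0,1]]

```text
time_s: 2.42
ee_pos: [0.522, 0.3124, 0.0371]
tool_rot: [0.0, 0.662, 0.749, 0.001]
force: [1.6, -0.8, 1.0]
width: 0.0074
finger_force: 60.2
```

Emit:
jog_arm:
  plan:
    - [[0,0,0,0,0,0,1],[0,0,0,0,0,0,1],[0,0,0,0,0,0,1]]

```text
time_s: 2.8
ee_pos: [0.5219, 0.3125, 0.0371]
tool_rot: [0.0, 0.662, 0.749, 0.001]
force: [1.0, -0.1, 4.3]
width: 0.0074
finger_force: 60.5
```

```bash
python3 -c "
from h import *
go([.4739-.0154,.0487+.0988,.06],8.85,4)"
```

```text
t 2.8 pos [0.5219 0.3125 0.0371] yaw 7.09 F [ 1.  -0.1  4.3] w 0.0074 q6 1.77
[-3.9, -2.08, -0.58, 0.02, -0.01, -0.44]
[-3.88, -2.11, -0.58, 0.02, -0.01, -0.44]
[-3.86, -2.14, -0.57, 0.02, -0.01, -0.44]
[-3.85, -2.17, -0.57, 0.02, -0.01, -0.44]
```

Emit:
jog_arm:
  plan:
    - [[0,0,-2.3,0,0,0,1],[-3.9,-2.1,0,0,0,-0.44,1],[-3.9,-2.1,0,0,0,-0.44,1],[-3.85,-2.15,0,0,0,-0.44,1],[-3.85,-2.15,0,0,0,-0.44,1]]

```text
time_s: 3.42
ee_pos: [0.4563, 0.146, 0.0581]
tool_rot: [-0.001, 0.65, 0.76, -0.001]
force: [1.0, -0.4, -4.0]
width: 0.0071
finger_force: 59.6
```

```bash
python3 -c "
from h import *
go([.4739-.0154,.0487+.0988,.060],8.85,1)
r=lambda i,s:cv2.resize(i,None,fx=s,fy=s,interpolation=cv2.INTER_CUBIC)
i=ctrl.get_image('scene')[180:300,280:460]; j=ctrl.get_image('top')[160:220,220:320]
a=r(i,4);cv2.imwrite('pics/p1.png',a);cv2.imwrite('pics/p1t.png',r(j,8))"
```

```text
t 3.42 pos [0.4563 0.146  0.0581] yaw 8.89 F [ 1.  -0.4 -4. ] w 0.0071 q6 1.45
[0.11, 0.24, -0.19, -0.13, -0.01, 0.04]
```

View pics/p1.png

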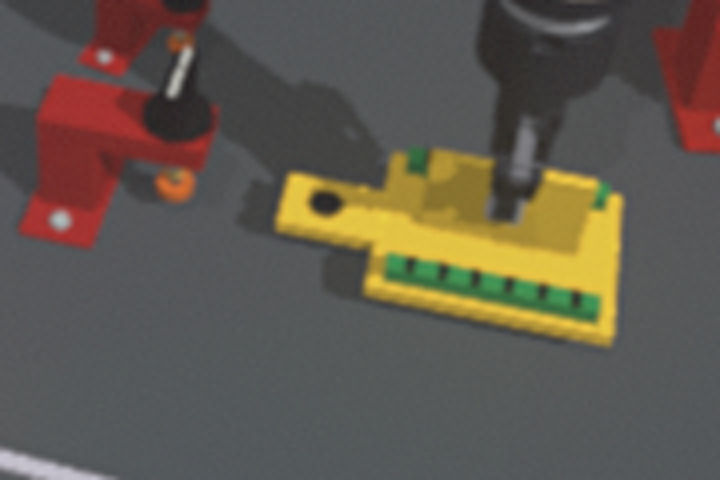

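The scraper is held level, with its dot at (326,203) in the crop and the pad at (175,185). Now I'll work out the dot relative to the TCP.

```bash
cat >> h.py <<'E'
def dot(im,uv,r=7):
    """sub-pixel centre of the dark dot on yellow near uv: darkness-weighted centroid"""
    u,v=np.round(uv).astype(int); g=im[v-r:v+r+1,u-r:u+r+1,2].astype(float)
    w=np.clip(150-g,0,None); n,l,st,c=cv2.connectedComponentsWithStats((w>0).astype(np.uint8))
    k=l[r,r]; w=w*(l==k); Y,X=np.mgrid[v-r:v+r+1,u-r:u+r+1]
    return np.array([(w*X).sum(),(w*Y).sum()])/w.sum(),(l==k).sum()
E
python3 - <<'E'
from h import *
np.set_printoptions(precision=4,suppress=True)
s=ctrl.read_state(); p=s["ee_pos"]; y=np.radians(8.89); d=np.array([np.sin(y),-np.cos(y),0])
pred=p+d*.110; pred[2]=.033; print("pred",pred)
for n in("scene","top"):
    q,a=dot(ctrl.get_image(n),w2px(n,pred)[0]); X=px2w(n,[q],.033)[0]; e=X-pred
    print(n,q,a,X,"along",e@d,"across",e@[np.cos(y),np.sin(y),0])
E
```

```text
pred [0.4726 0.0357 0.033 ]
scene [360.64  229.468] 45 [0.4703 0.0355 0.033 ] along -0.00016207191193742132 across -0.002282424475712824
top [287.1331 195.6713] 28 [0.4718 0.0378 0.033 ] along -0.002149487896866384 across -0.0004358910985498838
```

Emit:
jog_arm:
  plan:
    - [[0.1,0.2,1.0,0,0,0,1],[0,0,1.0,0,0,0,1],[0,0,0,0,0,0,1]]

```text
time_s: 4.0
ee_pos: [0.4591, 0.149, 0.038]
tool_rot: [-0.001, 0.65, 0.76, -0.001]
force: [0.3, 0.5, -4.7]
width: 0.007
finger_force: 60.1
```

```bash
python3 -c "
from h import *
go([.475,.0479,.0385],8.85,4)"
```

```text
t 4.0 pos [0.4591 0.149  0.038 ] yaw 8.91 F [ 0.3  0.5 -4.7] w 0.007 q6 1.46
[-2.56, 0.0, -0.01, -0.03, -0.0, 0.01]
[-2.56, 0.0, -0.01, -0.03, -0.0, 0.01]
[-2.56, 0.0, -0.01, -0.03, -0.0, 0.01]
[-2.56, 0.0, -0.01, -0.03, -0.0, 0.01]
```

Emit:
jog_arm:
  plan:
    - [[-2.05,0,0,0,0,0,1],[-2.05,0,0,0,0,0,1],[-2.05,0,0,0,0,0,1],[-2.05,0,0,0,0,0,1],[-2.05,0,0,0,0,0,1]]

```text
time_s: 4.62
ee_pos: [0.4756, 0.0469, 0.0392]
tool_rot: [-0.0, 0.65, 0.76, -0.0]
force: [-0.2, 0.8, -4.5]
width: 0.0074
finger_force: 60.0
```

```bash
python3 -c "
from h import *
go([.475,.0479,.0371],8.85,1)
i=ctrl.get_image('scene')[170:290,270:430]
cv2.imwrite('pics/p2.png',cv2.resize(i,None,fx=5,fy=5,interpolation=cv2.INTER_CUBIC))"
```

```text
t 4.62 pos [0.4756 0.0469 0.0392] yaw 8.88 F [-0.2  0.8 -4.5] w 0.0074 q6 1.24
[0.11, -0.04, 0.21, -0.02, -0.01, 0.03]
```

View pics/p2.png

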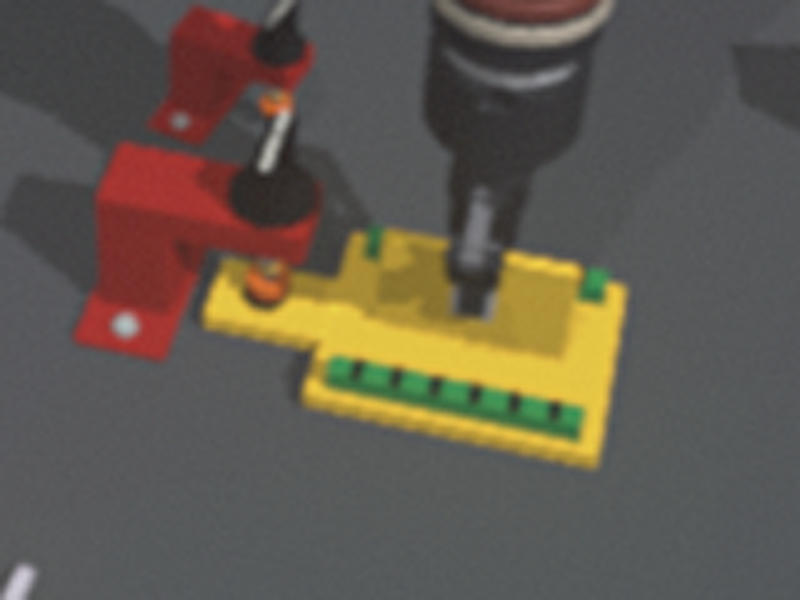

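The pad at (268,283) sits over the dot, with a dark crescent showing below it at (265,300). I'll lower the last 2 mm, release and rise.

Emit:
jog_arm:
  plan:
    - [[0.08,0,0.1,0,0,0,1],[0,0,0.12,0,0,0,1],[0,0,0,0,0,0,1],[0,0,0,0,0,0,0.6],[0,0,0,0,0,0,0.5]]

```text
time_s: 5.3
ee_pos: [0.476, 0.0481, 0.0376]
tool_rot: [0.0, 0.65, 0.76, 0.0]
force: [-0.7, 0.0, -0.5]
width: 0.042
finger_force: 0.0
```

Emit:
jog_arm:
  plan:
    - [[0,0,0,0,0,0,0.5],[0,0,-4,0,0,0,0.5],[0,0,-6,0,0,0,0.5],[0,0,-2,0,0,0,0.5]]

```text
time_s: 5.8
ee_pos: [0.4772, 0.0477, 0.1611]
tool_rot: [0.002, 0.65, 0.76, 0.001]
force: [-0.5, -0.6, -0.4]
width: 0.0425
finger_force: 0.0
```

```bash
python3 -c "
from h import *
go([.4910,-.0597,.15],98.85,9)"
```

```text
t 5.8 pos [0.4772 0.0477 0.1611] yaw 8.85 F [-0.5 -0.6 -0.4] w 0.0425 q6 1.24
[-1.2, -0.03, 0.12, 0.02, 0.03, -10.0]
[-1.18, -0.24, 0.12, 0.02, 0.03, -10.0]
[-1.12, -0.44, 0.12, 0.02, 0.03, -10.0]
[-1.02, -0.63, 0.12, 0.02, 0.03, -10.0]
[-0.9, -0.8, 0.12, 0.02, 0.03, -10.0]
[-0.75, -0.94, 0.12, 0.02, 0.03, -10.0]
[-0.57, -1.06, 0.12, 0.02, 0.03, -10.0]
[-0.38, -1.14, 0.12, 0.02, 0.03, -10.0]
[-0.18, -1.19, 0.12, 0.02, 0.03, -10.0]
```

Emit:
jog_arm:
  plan:
    - [[-1.2,0,0,0,0,-10,0.5],[-1.18,-0.24,0,0,0,-10,0.5],[-1.12,-0.44,0,0,0,-10,0.5],[-1.02,-0.63,0,0,0,-10,0.5],[-0.9,-0.8,0,0,0,-10,0.5]]

```text
time_s: 6.42
ee_pos: [0.4833, -0.0119, 0.1565]
tool_rot: [-0.0, 0.266, 0.964, 0.0]
force: [0.6, -0.5, 0.0]
width: 0.0423
finger_force: 0.0
```

Emit:
jog_arm:
  plan:
    - [[-0.75,-0.94,0,0,0,-10,0.5],[-0.57,-1.06,0,0,0,-10,0.5],[-0.38,-1.14,0,0,0,-10,0.5],[-0.18,-1.19,0,0,0,-10,0.5]]

```text
time_s: 6.92
ee_pos: [0.4895, -0.0597, 0.1565]
tool_rot: [-0.0, -0.08, 0.997, 0.0]
force: [0.3, 0.7, 0.0]
width: 0.0423
finger_force: 0.0
```

```bash
python3 -c "
from h import *
go([.4910,-.0597,.099],98.85,2)
i=ctrl.get_image('scene')[170:290,270:430]
cv2.imwrite('pics/p3.png',cv2.resize(i,None,fx=5,fy=5,interpolation=cv2.INTER_CUBIC))"
```

```text
t 6.92 pos [ 0.4895 -0.0597  0.1565] yaw 99.18 F [0.3 0.7 0. ] w 0.0423 q6 -0.55
[-0.08, -0.02, 2.87, 0.01, -0.02, 0.16]
[-0.08, -0.01, 2.87, 0.01, -0.02, 0.16]
```

View pics/p3.png

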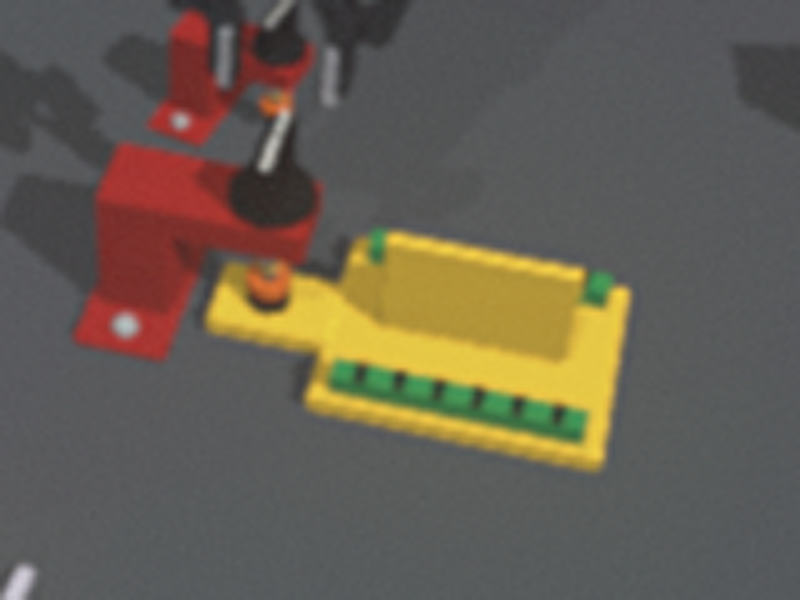

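The scraper stands free, the pad is over the dot at (268,283), and the fingers straddle the knob at (225,60) and (330,75). I'll go down, grip, and record the pad's image position as a baseline.

Emit:
jog_arm:
  plan:
    - [[-0.08,0,2.85,0,0,0.16,0.5],[-0.08,0,2.85,0,0,0.16,0.5],[0,0,0,0,0,0,1],[0,0,0,0,0,0,1],[0,0,0,0,0,0,1]]

```text
time_s: 7.6
ee_pos: [0.4908, -0.0599, 0.1002]
tool_rot: [-0.001, -0.074, 0.997, -0.001]
force: [-0.7, -7.2, -10.8]
width: 0.0129
finger_force: 61.3
```

```bash
cat >> h.py <<'E'
def pad(k=3):
    """tool yaw, torque z, orange-weighted centroid of the pad in 'scene' (k pictures averaged)"""
    im=np.mean([ctrl.get_image("scene").astype(float) for _ in range(k)],0)
    c=im[215:242,312:336]; B,G,R=c[...,0],c[...,1],c[...,2]
    hue=cv2.cvtColor(c.round().astype(np.uint8),cv2.COLOR_BGR2HSV)
    m=((hue[...,0]>=5)&(hue[...,0]<=17)&(hue[...,1]>130)&(hue[...,2]>90)).astype(np.uint8)
    n,l,st,_=cv2.connectedComponentsWithStats(m); j=1+np.argmax(st[1:,4])
    Y,X=np.mgrid[215:242,312:336]; w=(l==j)*np.clip(R-B,0,None)
    # row edge below the pad: red-vs-green contrast profile down the middle columns
    s=ctrl.read_state(); q=s["tool_rot"]; Rm=Ro.from_quat([q[1],q[2],q[3],q[0]]).as_matrix()
    print("t %.2f yaw %.2f q6 %.2f"%(s["time_s"],np.degrees(np.arctan2(Rm[1,1],Rm[0,1])),s["joints"][5]),
      "F",np.round(s["force"],1),"Tz %.3f"%s["torque"][2],"tau6 %.3f"%s["tau"][5],"pad u %.2f v %.2f n %d"%((w*X).sum()/w.sum(),(w*Y).sum()/w.sum(),(l==j).sum()),"w %.4f"%s["width"])
    return im
E
python3 - <<'E'
from h import *
im=pad(4); pad(4); np.save("base.npy",im)
# expected image motion per mm of pad height
O=np.array([.4908,-.060]); print(w2px("scene",[[*O,.014],[*O,.020],[*O,.026]]))
go([.4910,-.0597,.099],98.85,1)
for v in range(220,240): print(v,im[v,321:326,::-1].astype(int).mean(0).round())
E
```

```text
t 7.80 yaw 98.43 q6 -0.53 F [ -0.9  -6.7 -10.6] Tz 0.086 tau6 0.119 pad u 323.58 v 225.95 n 62 w 0.0127
t 8.00 yaw 98.44 q6 -0.53 F [ -1.   -6.8 -10.9] Tz 0.113 tau6 0.120 pad u 323.57 v 225.95 n 62 w 0.0126
[[323.38962397 228.50540205]
 [323.45943194 226.94533389]
 [323.52976868 225.37353838]]
t 8.0 pos [ 0.4908 -0.0599  0.1002] yaw 98.44 F [ -1.   -6.8 -10.9] w 0.0126 q6 -0.53
[-0.02, 0.02, 0.12, -0.09, -0.08, -0.41]
220 [123.  51.  45.]
221 [118.  68.  61.]
222 [122.  94.  73.]
223 [143. 109.  66.]
224 [153. 109.  64.]
225 [162.  99.  62.]
226 [197. 106.  56.]
227 [209. 109.  52.]
228 [185.  98.  48.]
229 [152.  83.  46.]
230 [95. 60. 44.]
231 [75. 64. 47.]
232 [149. 124.  55.]
233 [222. 184.  66.]
234 [233. 201.  70.]
235 [228. 196.  69.]
236 [210. 174.  62.]
237 [182. 151.  58.]
238 [155. 131.  67.]
239 [109. 101.  84.]
```

Emit:
jog_arm:
  plan:
    - [[0,0,0,0,0,10,1],[0,0,0,0,0,10,1],[0,0,0,0,0,10,1],[0,0,0,0,0,10,1],[0,0,0,0,0,10,1]]

```text
time_s: 8.62
ee_pos: [0.4912, -0.0594, 0.1002]
tool_rot: [0.0, 0.357, 0.934, -0.0]
force: [1.3, -2.9, -12.6]
width: 0.0131
finger_force: 61.2
```

```bash
python3 - <<'E'
from h import *
pad(4); go([.4910,-.0597,.100],48.85,1)
O=np.array([.4908,-.060]); c=np.array([1.1815,.206])-O; c/=np.linalg.norm(c)
for h in(.012,.015,.018,.021,.024): print(h,w2px("scene",[[*(O+.012*c),h]]))
E
```

```text
t 8.82 yaw 48.71 q6 0.34 F [  1.3  -4.9 -12. ] Tz -0.154 tau6 0.184 pad u 323.28 v 227.09 n 62 w 0.0130
t 8.82 pos [ 0.4912 -0.0594  0.1002] yaw 48.71 F [  1.3  -4.9 -12. ] w 0.013 q6 0.34
[-0.01, -0.04, 0.02, -0.02, 0.02, -0.14]
0.012 [[323.21784647 232.34375202]]
0.015 [[323.25260515 231.56684419]]
0.018 [[323.28749582 230.78700817]]
0.021 [[323.32251925 230.00422707]]
0.024 [[323.35767621 229.21848388]]
```

Emit:
jog_arm:
  plan:
    - [[0,0,0,0,0,10,1],[0,0,0,0,0,10,1],[0,0,0,0,0,10,1],[0,0,0,0,0,10,1],[0,0,0,0,0,10,1]]

```text
time_s: 9.45
ee_pos: [0.4918, -0.0593, 0.1002]
tool_rot: [0.001, 0.717, 0.697, 0.0]
force: [5.0, -3.7, -14.7]
width: 0.0128
finger_force: 60.9
```

```bash
python3 - <<'E'
from h import *
im=pad(4)
for v in range(226,238): print(v,im[v,321:326,::-1].astype(int).mean(0).round())
E
```

```text
t 9.65 yaw -1.29 q6 1.21 F [  5.2  -4.3 -13.9] Tz -0.108 tau6 0.035 pad u 323.35 v 227.90 n 55 w 0.0129
226 [160. 111.  64.]
227 [176. 103.  62.]
228 [209. 110.  56.]
229 [207. 108.  51.]
230 [177.  93.  47.]
231 [148.  88.  46.]
232 [157. 125.  54.]
233 [219. 183.  66.]
234 [232. 201.  70.]
235 [228. 195.  68.]
236 [210. 174.  63.]
237 [181. 150.  58.]
```

Touch is about 45° away. I'll regrip here so the contact and the quarter turn happen in one grip: open, rise, unwind 180°, come down.

Emit:
jog_arm:
  plan:
    - [[0,0,0,0,0,0,0.5],[0,0,0,0,0,0,0.5],[0,0,-5,0,0,0,0.5],[0,0,0,0,0,-10,0.5],[0,0,0,0,0,-10,0.5]]

```text
time_s: 10.28
ee_pos: [0.492, -0.0592, 0.1517]
tool_rot: [0.001, 0.581, 0.814, 0.0]
force: [-0.2, -0.0, -0.2]
width: 0.0427
finger_force: 0.0
```

Emit:
jog_arm:
  plan:
    - [[0,0,0,0,0,-10,0.5],[0,0,0,0,0,-10,0.5],[0,0,0,0,0,-10,0.5],[0,0,0,0,0,-10,0.5],[0,0,0,0,0,-10,0.5]]

```text
time_s: 10.9
ee_pos: [0.4915, -0.059, 0.151]
tool_rot: [0.001, 0.183, 0.983, 0.0]
force: [0.0, -0.7, 0.0]
width: 0.0427
finger_force: 0.0
```

Emit:
jog_arm:
  plan:
    - [[0,0,0,0,0,-10,0.5],[0,0,0,0,0,-10,0.5],[0,0,0,0,0,-10,0.5],[0,0,0,0,0,-10,0.5],[0,0,0,0,0,-10,0.5]]

```text
time_s: 11.52
ee_pos: [0.4915, -0.059, 0.151]
tool_rot: [0.001, -0.25, 0.968, -0.0]
force: [0.1, 0.2, -0.0]
width: 0.0428
finger_force: 0.0
```

Emit:
jog_arm:
  plan:
    - [[0,0,0,0,0,-10,0.5],[0,0,0,0,0,-10,0.5],[0,0,0,0,0,-10,0.5],[0,0,0,0,0,-10,0.5],[0,0,0,0,0,-10,0.5]]

```text
time_s: 12.15
ee_pos: [0.4915, -0.059, 0.151]
tool_rot: [0.0, -0.636, 0.772, -0.0]
force: [0.0, -0.4, -0.8]
width: 0.0425
finger_force: 0.0
```

```bash
python3 - <<'E'
from h import *
im=pad(4); go([.4912,-.0597,.101],178.7,1)
i=im[170:290,270:430].astype(np.uint8)
j=ctrl.get_image("top")[170:210,300:350]
cv2.imwrite('pics/p4.png',cv2.resize(i,None,fx=5,fy=5,interpolation=cv2.INTER_CUBIC))
E
```

```text
t 12.35 yaw 168.34 q6 -1.75 F [-0.9  0.7  0.3] Tz 0.037 tau6 -0.333 pad u 323.29 v 227.91 n 56 w 0.0423
t 12.35 pos [ 0.4914 -0.059   0.1506] yaw 168.34 F [-0.9  0.7  0.3] w 0.0423 q6 -1.75
[0.07, 0.01, 4.96, -0.04, 0.0, -10.36]
```

View pics/p4.png

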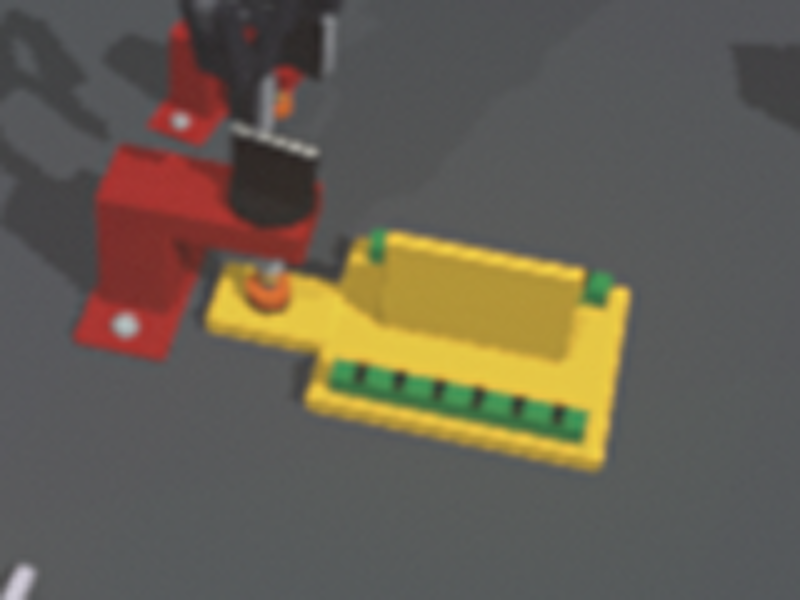

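The knob's line now runs from (235,125) to (315,152), turned about 100°, and the pad at (268,290) nearly hides the dot. I'll regrip.

Emit:
jog_arm:
  plan:
    - [[0.07,0,0,0,0,-10.4,0.5],[0,0,4.95,0,0,0,0.5],[0,0,0,0,0,0,1],[0,0,0,0,0,0,1],[0,0,0,0,0,0,1]]

```text
time_s: 13.02
ee_pos: [0.4914, -0.0595, 0.1011]
tool_rot: [0.0, -0.7, 0.714, 0.0]
force: [5.3, 2.0, -13.6]
width: 0.0129
finger_force: 62.8
```

```bash
python3 - <<'E'
from h import *
pad(4)
E
```

```text
t 13.22 yaw 178.90 q6 -1.94 F [  4.3   2.5 -12.8] Tz -0.102 tau6 -0.127 pad u 323.36 v 227.88 n 56 w 0.0124
```

Emit:
jog_arm:
  plan:
    - [[0,0,0,0,0,5,1],[0,0,0,0,0,5,1],[0,0,0,0,0,0,1]]

```text
time_s: 13.6
ee_pos: [0.4915, -0.0595, 0.1011]
tool_rot: [0.001, -0.635, 0.773, -0.0]
force: [5.0, 2.9, -13.9]
width: 0.0127
finger_force: 62.8
```

```bash
python3 - <<'E'
from h import *
pad(4)
E
```

```text
t 13.80 yaw 168.91 q6 -1.76 F [  5.5   1.9 -13.6] Tz -0.090 tau6 -0.115 pad u 323.38 v 228.04 n 54 w 0.0127
```

Emit:
jog_arm:
  plan:
    - [[0,0,0,0,0,5,1],[0,0,0,0,0,5,1],[0,0,0,0,0,0,1]]

```text
time_s: 14.18
ee_pos: [0.4916, -0.0595, 0.101]
tool_rot: [0.001, -0.565, 0.825, 0.0]
force: [6.2, 1.3, -12.7]
width: 0.0124
finger_force: 62.7
```

```bash
python3 - <<'E'
from h import *
pad(4)
E
```

```text
t 14.38 yaw 158.90 q6 -1.59 F [  6.6   1.8 -13.2] Tz -0.146 tau6 -0.115 pad u 323.22 v 228.18 n 52 w 0.0129
```

```bash
sed -i 's/^    return im$/    np.save("k%03d.npy"%round(s["time_s"]*10),im[205:250,300:350]); return im/' h.py; tail -2 h.py
```

```text
"F",np.round(s["force"],1),"Tz %.3f"%s["torque"][2],"tau6 %.3f"%s["tau"][5],"pad u %.2f v %.2f n %d"%((w*X).sum()/w.sum(),(w*Y).sum()/w.sum(),(l==j).sum()),"w %.4f"%s["width"])
    np.save("k%03d.npy"%round(s["time_s"]*10),im[205:250,300:350]); return im
```

Emit:
jog_arm:
  plan:
    - [[0,0,0,0,0,5,1],[0,0,0,0,0,5,1],[0,0,0,0,0,0,1]]

```text
time_s: 14.75
ee_pos: [0.4917, -0.0595, 0.1011]
tool_rot: [0.001, -0.491, 0.871, -0.0]
force: [7.7, 1.4, -14.1]
width: 0.0127
finger_force: 62.7
```

```bash
python3 -c "from h import *; pad(5)"
```

```text
t 15.00 yaw 148.91 q6 -1.41 F [  6.3   1.6 -15.3] Tz -0.109 tau6 -0.116 pad u 323.20 v 228.31 n 49 w 0.0127
```

Emit:
jog_arm:
  plan:
    - [[0,0,0,0,0,5,1],[0,0,0,0,0,5,1],[0,0,0,0,0,0,1]]

```text
time_s: 15.38
ee_pos: [0.4918, -0.0595, 0.1011]
tool_rot: [0.001, -0.413, 0.911, -0.0]
force: [7.7, 0.8, -14.9]
width: 0.0129
finger_force: 62.6
```

```bash
python3 -c "from h import *; pad(5)"
```

```text
t 15.62 yaw 138.90 q6 -1.24 F [  8.1   2.2 -14.5] Tz -0.090 tau6 -0.116 pad u 323.21 v 228.41 n 50 w 0.0127
```

Emit:
jog_arm:
  plan:
    - [[0,0,0,0,0,5,1],[0,0,0,0,0,5,1],[0,0,0,0,0,0,1]]

```text
time_s: 16.0
ee_pos: [0.492, -0.0596, 0.1011]
tool_rot: [0.001, -0.332, 0.943, -0.0]
force: [7.0, 0.3, -15.3]
width: 0.0129
finger_force: 62.5
```

```bash
python3 -c "from h import *; pad(5)"
```

```text
t 16.25 yaw 128.90 q6 -1.06 F [  8.4   1.5 -15.9] Tz -0.067 tau6 -0.101 pad u 323.23 v 228.42 n 50 w 0.0131
```

Emit:
jog_arm:
  plan:
    - [[0,0,0,0,0,5,1],[0,0,0,0,0,5,1],[0,0,0,0,0,0,1]]

```text
time_s: 16.62
ee_pos: [0.492, -0.0596, 0.1011]
tool_rot: [0.001, -0.249, 0.969, 0.0]
force: [9.1, 1.5, -15.7]
width: 0.013
finger_force: 62.5
```

```bash
python3 -c "from h import *; pad(5)"
```

```text
t 16.88 yaw 118.90 q6 -0.89 F [  8.8   1.1 -15.9] Tz -0.065 tau6 -0.096 pad u 323.21 v 228.40 n 51 w 0.0125
```

Emit:
jog_arm:
  plan:
    - [[0,0,0,0,0,5,1],[0,0,0,0,0,5,1],[0,0,0,0,0,0,1]]

```text
time_s: 17.25
ee_pos: [0.4921, -0.0598, 0.1011]
tool_rot: [0.001, -0.164, 0.987, 0.0]
force: [9.1, 0.7, -15.6]
width: 0.0127
finger_force: 62.4
```

```bash
python3 -c "from h import *; pad(5)"
```

```text
t 17.50 yaw 108.90 q6 -0.72 F [  8.4   0.1 -15.9] Tz -0.103 tau6 -0.092 pad u 323.24 v 228.41 n 48 w 0.0129
```

The pad stops moving at v≈228.41. The free-travel line meets that at a yaw of about 140.5°, and the tau6 step at contact agrees with it. A quarter turn further is a yaw of about 50.5°, so 58.4° more.

Emit:
jog_arm:
  plan:
    - [[0,0,0,0,0,10,1],[0,0,0,0,0,10,1],[0,0,0,0,0,10,1],[0,0,0,0,0,10,1],[0,0,0,0,0,10,1]]

```text
time_s: 18.12
ee_pos: [0.4923, -0.0604, 0.1011]
tool_rot: [0.001, 0.271, 0.963, -0.0]
force: [8.7, -2.8, -16.9]
width: 0.0127
finger_force: 62.2
```

Emit:
jog_arm:
  plan:
    - [[0,0,0,0,0,5,1],[0,0,0,0,0,3.4,1],[0,0,0,0,0,0,1],[0,0,0,0,0,0,1]]

```text
time_s: 18.62
ee_pos: [0.4922, -0.0604, 0.1011]
tool_rot: [0.001, 0.338, 0.941, -0.0]
force: [8.8, -2.9, -17.9]
width: 0.0127
finger_force: 62.2
```

```bash
python3 -c "
from h import *
pad(4)"
```

```text
t 18.82 yaw 50.47 q6 0.30 F [  9.5  -4.3 -17.2] Tz -0.020 tau6 -0.062 pad u 323.24 v 228.71 n 44 w 0.0127
```

Emit:
jog_arm:
  plan:
    - [[0,0,0,0,0,0,0.5],[0,0,0,0,0,0,0.5],[0,0,-3,0,0,0,0.5],[0,0,-6,0,0,0,0.5],[0,0,-4,0,0,0,0.5]]

```text
time_s: 19.45
ee_pos: [0.4915, -0.0599, 0.2343]
tool_rot: [0.002, 0.338, 0.941, -0.0]
force: [1.3, 0.2, -0.0]
width: 0.0428
finger_force: 0.0
```

```bash
python3 - <<'E'
from h import *
im=pad(4)
cv2.imwrite('pics/p5.png',cv2.resize(im[170:290,270:430].astype(np.uint8),None,fx=5,fy=5,interpolation=cv2.INTER_CUBIC))
E
```

```text
t 19.65 yaw 50.53 q6 0.30 F [ 0.2 -0.  -0.9] Tz -0.012 tau6 0.001 pad u 323.21 v 228.67 n 45 w 0.0426
```

View pics/p5.png

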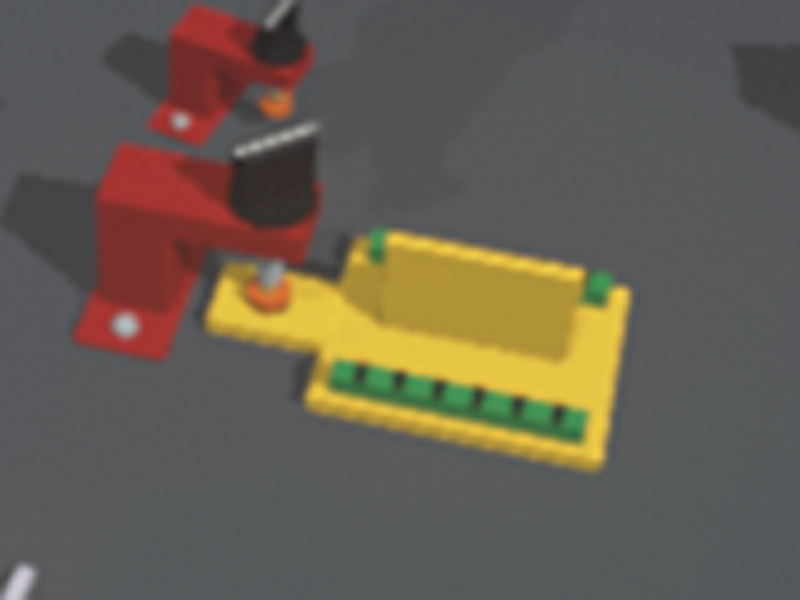

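The pad at (268,295) rests on the tongue, with the grey spindle showing above it. I'll check the contact point using only the pad's lower edge.

```bash
ls k*.npy | tr '\n' ' '; python3 - <<'E'
from h import *
import glob
b=np.load("base.npy")[205:250,300:350]
for n,im in [("base",b)]+[(f,np.load(f)) for f in sorted(glob.glob("k*.npy"))]:
    p=im[20:32,21:26].mean(1)  # rows 225..236
    g=p[:,1]; r=p[:,2]; h=g/r  # green/red: orange ~.5, yellow ~.85
    k=np.where((h[3:-1]<.7)&(h[4:]>=.7))[0]; k=k[0]+3
    print(n,"edge %.3f"%(225+k+(.7-h[k])/(h[k+1]-h[k])),np.round(h,2))
E
```

```text
k150.npy k156.npy k162.npy k169.npy k175.npy k188.npy k196.npy base edge 230.305 [0.61 0.54 0.52 0.53 0.55 0.63 0.85 0.83 0.83 0.87 0.86 0.83]
k150.npy edge 231.727 [0.8  0.72 0.65 0.55 0.52 0.52 0.58 0.75 0.83 0.87 0.85 0.83]
k156.npy edge 231.772 [0.82 0.73 0.66 0.57 0.52 0.52 0.57 0.74 0.83 0.87 0.86 0.83]
k162.npy edge 231.774 [0.83 0.73 0.66 0.57 0.52 0.52 0.57 0.74 0.83 0.87 0.86 0.83]
k169.npy edge 231.767 [0.86 0.74 0.67 0.57 0.52 0.52 0.57 0.74 0.83 0.87 0.86 0.83]
k175.npy edge 231.773 [0.87 0.76 0.68 0.58 0.52 0.52 0.57 0.74 0.83 0.87 0.86 0.83]
k188.npy edge 231.777 [0.96 0.86 0.73 0.62 0.54 0.52 0.57 0.74 0.83 0.87 0.86 0.83]
k196.npy edge 231.773 [0.96 0.86 0.73 0.62 0.54 0.52 0.57 0.74 0.83 0.86 0.85 0.83]
```

```bash
python3 -c "
from h import *
print(ctrl.sign_off())"
```

```text
the job is handed in; nothing more can be done
None
```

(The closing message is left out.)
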